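# Straightedge on the pulley blocks, tensioner held back

## Task

Get the belt rig ready for a new belt: stand the steel straightedge on its narrow edge on the blue plate, flush against the front faces of both aluminium pulley blocks and about centred on them, and let it go. Then push the white idler roller on the red sprung tensioner arm back, away from the blocks, past its click, and finish while still holding it back there - the arm springs forward again if it is let go. The straightedge stays flush, and the loose things around the rig stay where they are.

Things in the scene. Friction and masses are not known exactly. Their poses are not given: they have to be found in the camera images.
- edge_center (a point): Centre of the loose steel straightedge: plain bar 180 mm long (own y), 14 mm thick (own x), 28 mm high (own z), 0.2 to 0.4 kg. It starts on the bench in the same stance as it shall have later, this point 14 mm above the bench; pinch it across its 14 mm thickness from above. Either long side may face the blocks.
- faces (a point): On the top of the fixed blue plate (10 mm high), midway between the two aluminium blocks, in the plane of their front faces; x points back into the rig, y left along the faces, z up. Blocks 40x40 mm, 18 mm high above the plate, centres at y = -60 and +60 mm, 80 mm gap between; pulleys on them up to 44 mm above the plate. The plate runs 35 mm in front of the faces, 155 behind, 95 right, 150 left.
- pivot (a point): The tensioner arm's upright pivot axis, at the height of the middle of the idler roller (43 mm above the bench). Axes as those of faces.
- roller (a point): Centre of the white idler roller on the end of the red arm: upright cylinder, 28 mm diameter, 26 to 60 mm above the bench, does not spin. At rest it is 85 mm from pivot along -y of faces, its front 66 mm behind the faces; it swings back about the pivot (to +x of faces, then a little to +y). Between it and the blocks is free space down to the plate for fingers to push its front.
- tensioner (a joint): Angle of the red arm in rad: 0 at rest, grows as the roller is pushed back, end stop at 0.60. Its spring pushes forward with about 3 N at the roller at rest, 8.5 N at the far end. Between about 0.14 and 0.25 a tooth lifts the pawl (some 2 to 3 N more); the click is over by 0.37. Hold it at 0.40 to 0.60. The pawl does not lock the arm.
- pawl (a joint): Angle of the small yellow sprung pawl behind the arm's hub, in rad: 0 when down, about 0.05 while the arm's tooth passes under its nose, and back to 0 when the click is over.
- jar: Bystander: small glass screw jar with a red lid, 52 mm wide, 56 mm high, loose on the bench; origin at its underside.
- tape: Bystander: roll of black insulating tape, 58 mm wide, 19 mm high, loose on the bench; origin at its underside.
- tin: Bystander: small cream tin, 57 mm wide, 21 mm high, loose on the bench; origin at its underside.
- tub: Bystander: open clear plastic tub, 70 x 100 x 45 mm, loose on the right of the bench; origin at its underside.

How it is judged (in metres and radians):
On the way, in this order (a step that is already met when the one before it is completed fails the run):
1. the straightedge stands on the plate flush against both block faces, let go, with the tensioner still forward (x of edge_center in the frame of faces between -0.0105 and -0.004 m and y of edge_center in the frame of faces between -0.03 and 0.03 m and z of edge_center in the frame of faces below 0.018 m and angle between edge_center's own z axis and vertical below 0.08 rad and angle between the y axis of edge_center and the y axis of faces, either way round below 0.035 rad and contact force between straightedge and the arm below 0.1 N and contact force between straightedge and the fingers below 0.1 N and value of joint tensioner below 0.1 rad), for 0.2 s.
2. the tensioner arm is pushed past its click (value of joint tensioner above 0.37 rad), for 0.2 s.
At the end, for the whole second after the job is handed in: The robot presses on the tensioner arm (over 1.5 N) and holds it past its click (joint over 0.37, pawl down); the straightedge stands untouched on the plate against both block faces: gap under 3.5 mm, parallel within 0.035 rad, centred within 30 mm, upright (value of joint tensioner above 0.37 rad and value of joint pawl below 0.02 rad and (contact force between tensioner and the arm above 1.5 N or contact force between tensioner and the fingers above 1.5 N) and x of edge_center in the frame of faces between -0.0105 and -0.004 m and y of edge_center in the frame of faces between -0.03 and 0.03 m and z of edge_center in the frame of faces below 0.018 m and angle between edge_center's own z axis and vertical below 0.08 rad and angle between the y axis of edge_center and the y axis of faces, either way round below 0.035 rad and contact force between straightedge and the arm below 0.1 N and contact force between straightedge and the fingers below 0.1 N); the arm keeps its last pose, push and grip.
It fails at once if a loose bystander (jar, tape, tin or tub) is pushed more than 25 mm (distance of any of jar, tape, tin, tub from where it was at the start of the episode above 0.025 m).
It also fails if it takes over 48 s, if anything falls off the work surface, if the arm or the gripper's body presses on something with over 40 N, if the wrist force passes 120 N, or if a joint passes its speed limit or range.

## Robot

A 7-joint arm with a two-finger parallel gripper is mounted at the origin on a cart in front of the work surface, level with it; the furniture and walls round the work are solid. World frame = base frame: x ahead of the robot, y to its left, z up, the work surface at z = 0. Lengths are in mm, angles in rad, forces in N, time in s.
With the tool pointing down it reaches from about 400 to 900 mm from the base axis. Payload 5.6 kg.
Tool frame: the origin (TCP) lies on the centre line of the jaws, within the pads' length; the fingertips stand 14 mm ahead of it and the grasp point (between the pads) lies 5 mm behind it; z points along the fingers, y is the line along which they close (so a half turn about z gives the same grasp; the last joint's range is limited). The gripper opens to 92 mm and grips with 3 to 60 N. Pads are 20 mm wide; open, the fingers measure 128 mm over their backs; the gripper's body (75 mm by 189 mm) begins 69 mm behind the grasp point.
Start: joints at [-1.16, 0.468, -0.012, 1.603, 0.006, 1.071, -0.056], TCP at [284.989, 584.2, 228.592] pointing down, gripper open.
Joint ranges: [-2.53, 2.53], [-0.31, 2.02], [-1.57, 1.55], [0.28, 2.44], [-1.29, 4.43], [0.15, 1.84], [-2.92, 2.92]. Speed limits (rad/s): [2.57, 2.57, 3.14, 3.14, 3.14, 3.14, 3.14].

## Interface

Orientations are given as a unit quaternion [w, x, y, z].
In Python, from rig import manip gives the robot as it stands.
- The arm moves only by the tool step_arm, never from a script. Its argument "targets" is a list that holds one entry, the list of rows, each a list of 7 numbers: the opening in per cent of the stroke, from 0 (shut) to 100 (fully open), then the shift along the tool's x, y, z in m, then the turn, a rotation vector about the tool's x, y, z in rad. In form: [[[jaw, tx, ty, tz, ax, ay, az], ...]]. A call has 1 to 20 rows; each row is the pose to reach, as a shift and turn from the pose commanded when the call began, along the tool's axes at that moment; what a row does not reach only later rows make up. A row lasts 1/10 s, in which the tool goes at most 50 mm and 8.59 degrees, less where a joint would pass 70% of its speed; a pose out of reach is approached as far as the arm can. A call with a gripper value outside its range is refused whole. The fingers move at their own pace and stop on an object; "squeeze" is the grip in N (left out, the last holds). Time passes only in rows, so rows that repeat a pose let the fingers close. It gives the time, the measured TCP pose, the force, the opening and the grip force at its end, in the units of the state.
- manip.read_state(): the state, without advancing time (a new reading comes with each control period).
- manip.read_camera(name): name is "scene" or "top"; returns a dict with "frame" (480x640x3 uint8, red, green, blue), "fx", "fy", "cx", "cy" (pixels), "k1" (the pictures are not rectified: a ray, as slopes to the right and down, at radius r is drawn at 1 + k1 r^2 times it, then the intrinsics apply), "R" (3x3) and "t" (3): a world point X has camera coordinates R X + t. Camera axes: x right, y down, z forward; pixel columns grow to the right and rows downward; lengths in mm; the calibration is good to about 2 mm. A picture is of the moment at which its call begins. There is no depth.
- manip.close_job(): hands the job in; it is judged then, once.
Trained networks look in a picture, given as the dict that the camera call returned (one of the last four; its "shot" number tells which), for a name from the list of things; names that differ only in an ending like _2 or _b are one class to them, and where a whole thing is asked for, a point or a joint stands for the part that bears it (a point fixed in the world has none). Each returns a list of dicts, best first, with "p" (0 to 1); they miss things now and then, are a little off and sometimes report something else, mostly with a low value. They report only what shows in the picture. A call takes as long as a camera call.
- manip.look_for(picture, query): "position" ([x, y, z] in mm, in world coordinates, good to about 4 mm: the middle of the surface that is visible of it).
The state is a dict: "t": time; "joint_pos": joint angles; "qvel": joint speeds; "effort": joint torques, N m; "position": TCP position; "eef_rot": TCP orientation; "wrist_force": force on the tool from outside, world axes, zero at the start; "wrist_torque": the same for the moment, N m; "opening": opening from 0.0 (shut) to 1.0 (fully open); "grasp_force": force on a finger pad.
Only numpy, scipy, OpenCV 4.12 (cv2) and the standard library are available. Lean on these libraries where they do the work, as an engineer would, in place of code of your own. Each camera call takes 0.05 s, during which the arm holds its last target. There are 200 camera calls.

## Working session

There is one attempt and no reset: what is moved stays moved. The work goes in short steps, Python scripts to look and compute and a tool call to move; the robot and the scene stay as the last step left them, time stands still between calls to the robot, and variables do not carry over. Pictures are saved under pics/ and viewed, at most 10 in all, crops included, and the job is handed in when it is done.

Besides the shell and the picture viewer there is one more tool, called after ">>>" as name(argument=value, ...) on one line, values as JSON. step_arm: Moves the arm, as the interface text tells. Its arguments: {"type":"object","properties":{"targets":{"type":"array"},"squeeze":{"type":"number"}},"required":["targets"]}

```bash
mkdir -p pics; cat > h.py <<'E'
import numpy as np, cv2
from rig import manip
def shot(n,save=None):
    p=manip.read_camera(n)
    if save: cv2.imwrite('pics/'+save,p['frame'][:,:,::-1])
    return p
def proj(p,X):
    c=np.asarray(p['R'])@np.asarray(X,float)+np.asarray(p['t']); s=c[:2]/c[2]; r2=s@s
    s=s*(1+p['k1']*r2); return np.array([p['fx']*s[0]+p['cx'],p['fy']*s[1]+p['cy']])
def unproj(p,uv,z):
    d=np.array([(uv[0]-p['cx'])/p['fx'],(uv[1]-p['cy'])/p['fy']]); s=d.copy()
    for _ in range(30): s=d/(1+p['k1']*(s@s))
    R=np.asarray(p['R']); o=-R.T@np.asarray(p['t']); v=R.T@np.array([s[0],s[1],1])
    return o+v*(z-o[2])/v[2]
E
python3 - <<'E'
from h import *
for n in('top','scene'):
    p=shot(n,n+'1.png')
    R=np.asarray(p['R']);print(n,-R.T@np.asarray(p['t']),p['fx'],p['k1'])
    for q in('edge_center','faces','pivot','roller','jar','tape','tin','tub','pawl'):
        print(q,[(np.round(d['position']),round(d['p'],2),np.round(proj(p,d['position']))) for d in manip.look_for(p,q)[:2]])
print(manip.read_state())
E
```

```text
top [ 410.99017046   48.46591551 1103.74561821] 444.50650690760125 -0.10172372237439765
edge_center [(array([548., -66.,  28.]), 0.86, array([357., 269.]))]
faces [(array([568., 281.,  11.]), 0.61, array([217., 279.]))]
pivot [(array([568., 280.,  12.]), 0.84, array([217., 279.]))]
roller [(array([592., 329.,  26.]), 0.97, array([195., 271.]))]
jar [(array([ 507., -361.,   60.]), 0.66, array([482., 268.]))]
tape [(array([592., 330.,  22.]), 0.73, array([195., 271.])), (array([711.,  77.,  21.]), 0.7, array([292., 213.]))]
tin [(array([764., 202.,  24.]), 0.88, array([240., 198.]))]
tub [(array([ 667., -367.,    2.]), 0.57, array([464., 210.]))]
pawl [(array([630., 369.,  21.]), 0.45, array([179., 258.]))]
scene [  36.00177825 1275.33855036  922.56841087] 608.8281525046588 -0.024370278600826353
edge_center []
faces [(array([576., 318.,   8.]), 0.79, array([288., 326.]))]
pivot [(array([573., 315.,   6.]), 0.88, array([290., 326.]))]
roller [(array([585., 338.,  23.]), 0.75, array([280., 325.]))]
jar []
tape [(array([726.,  95.,  12.]), 0.82, array([276., 261.]))]
tin [(array([761., 220.,  20.]), 0.79, array([240., 281.]))]
tub []
pawl [(array([634., 377.,  26.]), 0.54, array([253., 329.]))]
{'t': 1.0, 'joint_pos': array([-1.1599802 ,  0.46750099, -0.01156631,  1.60269256,  0.00600329,
        1.07137967, -0.05632082]), 'qvel': array([ 0.00081647, -0.00017439, -0.00179776,  0.00074247, -0.00076531,
        0.00055353, -0.00081175]), 'effort': array([ 8.84633100e-04, -5.20422685e+01, -1.18468152e-02, -2.44056004e+01,
       -5.65542828e-02,  1.16006029e-02,  2.95213795e-05]), 'position': array([285.02444652, 584.19539897, 228.59479321]), 'eef_rot': array([3.30758853e-05, 2.25024733e-01, 9.74353051e-01, 2.15741553e-05]), 'wrist_force': array([0.03128514, 0.19706251, 0.20720998]), 'wrist_torque': array([-0.01412256, -0.0288646 ,  0.00026093]), 'grasp_force': 0.0, 'opening': 0.9993366784243357}
```

View pics/top1.png

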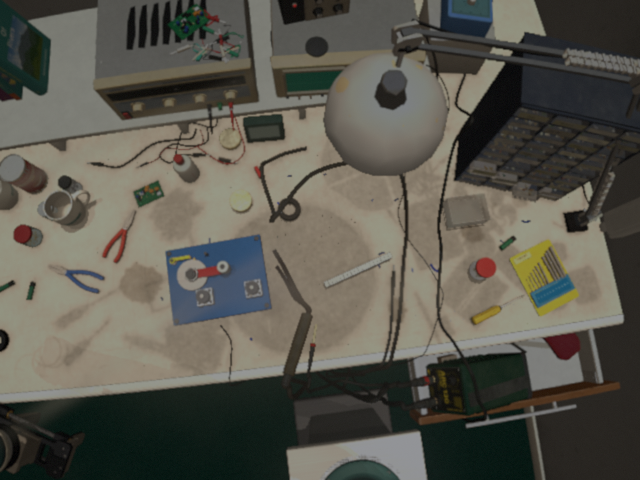

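View pics/scene1.png

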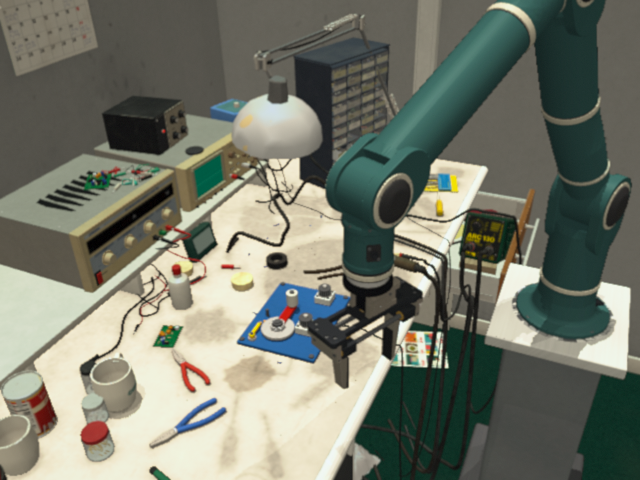

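The top view shows the rig (plate corners near (167,248), (261,236), (271,309), (175,325)) and the straightedge at about (325,287)–(391,254). I'll enlarge both.

```bash
python3 - <<'E'
from h import *
f=cv2.imread('pics/top1.png')
a=cv2.resize(f[225:335,155:285],None,fx=6,fy=6,interpolation=cv2.INTER_CUBIC)[:600]
cv2.imwrite('pics/c1.png',np.clip(a*1.3,0,255).astype('uint8')[:, :780])
g=cv2.imread('pics/scene1.png')
a=cv2.resize(g[275:370,230:360],None,fx=6,fy=6,interpolation=cv2.INTER_CUBIC)
cv2.imwrite('pics/c2.png',a)
# straightedge: brighter/grey low-saturation vs cream bench
b=f[245:297,315:400].astype(int); m=((b[:,:,0]>b[:,:,2]-12)&(b.min(2)>90)).astype('uint8')
n,l,s,c=cv2.connectedComponentsWithStats(m); k=1+s[1:,4].argmax(); print(s[k],c[k]+[315,245])
ys,xs=np.where(l==k); print(cv2.minAreaRect(np.float32(np.c_[xs+315,ys+245])))
hsv=cv2.cvtColor(f,cv2.COLOR_BGR2HSV); m=cv2.inRange(hsv,(100,120,40),(130,255,255)); m[:225]=0;m[335:]=0;m[:,:160]=0;m[:,285:]=0
m=cv2.morphologyEx(m,cv2.MORPH_CLOSE,np.ones((9,9)))
cn=max(cv2.findContours(m,0,1)[0],key=cv2.contourArea); print(cv2.approxPolyDP(cv2.convexHull(cn),4,True).reshape(-1,2))
E
```

```text
[  9   8  67  34 394] [357.82741117 269.58375635]
((357.60272216796875, 269.7259826660156), (5.627719879150391, 72.001708984375), 65.55604553222656)
[[259 239]
 [260 249]
 [234 264]
 [168 266]
 [171 251]]
```

View pics/c1.png

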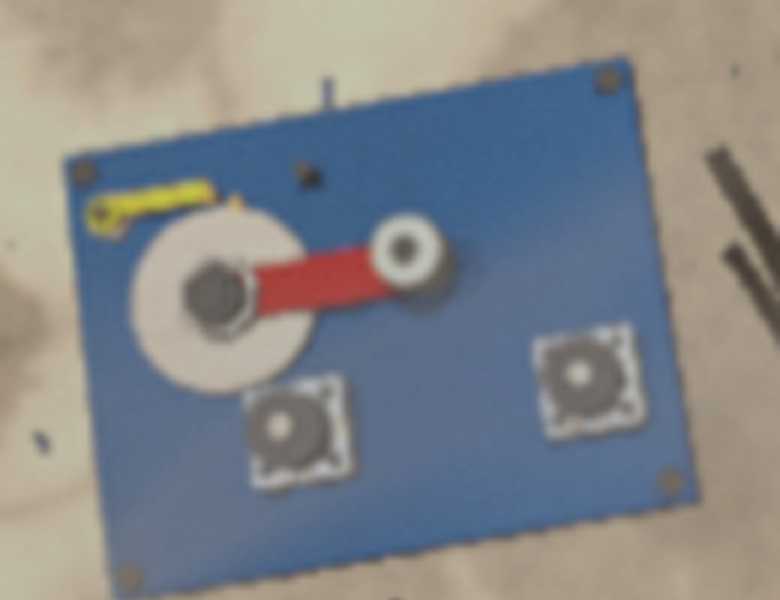

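View pics/c2.png

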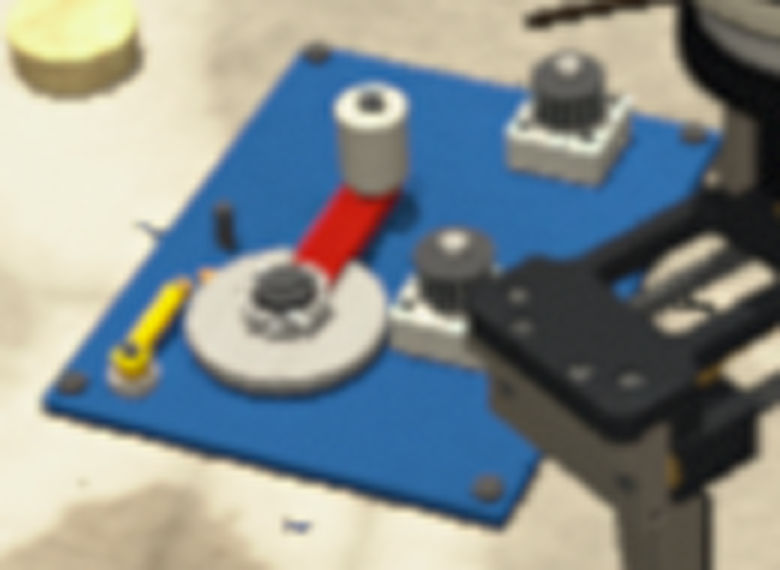

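The crops show the rig clearly: plate corners, the two block tops, and the roller top at crop (407,252). The scene crop confirms that the arm is at rest. Next I fit the pose.

```bash
cat > fit.py <<'E'
from h import *
from scipy.optimize import least_squares
T=manip.read_camera('top');S=manip.read_camera('scene')
o=lambda u,x0,y0:np.array([(u[0]+.5)/6-.5+x0,(u[1]+.5)/6-.5+y0])
L=[]
for uv,X in [((65,157),(155,150,0)),((630,58),(155,-95,0)),((700,500),(-35,-95,0)),((112,600),(-35,150,0)),
 ((546,438),(0,-40,18)),((643,425),(0,-80,18)),((535,338),(40,-40,18)),((628,325),(40,-80,18)),
 ((255,488),(0,80,18)),((352,473),(0,40,18)),((340,376),(40,40,18)),((245,393),(40,80,18)),((407,252),(80,None,50))]: L.append((0,o(uv,155,225),X))
for uv,X in [((45,403),(155,150,0)),((308,43),(155,-95,0)),((505,522),(-35,150,0)),((372,90),(80,None,50))]: L.append((1,o(uv,230,275),X))
def W(q,X):
    c,s=np.cos(q[2]),np.sin(q[2]); y=q[3] if X[1] is None else X[1]
    return np.array([q[0]+c*X[0]-s*y,q[1]+s*X[0]+c*y,10+X[2]])
def res(q,cams=(0,1)): return np.concatenate([proj((T,S)[k],W(q,X))-uv for k,uv,X in L if k in cams])
for cams in((0,),(1,),(0,1)):
    r=least_squares(res,[570,281,.15,0],args=(cams,)); print(cams,np.round(r.x,4),np.abs(r.fun).max().round(2))
R=cv2.boxPoints
E
python3 - <<'E'
from fit import *
print(np.round(r.fun.reshape(-1,2),1).tolist())
import math
c=np.array([357.6,269.73]);a=math.radians(65.556)
d=np.array([-math.sin(a),math.cos(a)])  # long axis candidates
for d in (np.array([-math.sin(a),math.cos(a)]),):
    A=unproj(T,c+36*d,28);B=unproj(T,c-36*d,28);print(A,B,np.linalg.norm(A-B),(A+B)/2,math.atan2(*(A-B)[[1,0]])-math.pi/2)
f=T['frame'];h=cv2.resize(f[240:300,310:405],None,fx=8,fy=8,interpolation=cv2.INTER_CUBIC)[:,:,::-1]
cv2.imwrite('pics/c3.png',h)
E
```

```text
(0,) [5.100789e+02 2.506671e+02 4.810000e-02 2.035000e-01] 0.86
(1,) [ 5.127072e+02  2.555754e+02  5.810000e-02 -8.439900e+00] 1.37
(0, 1) [ 5.108188e+02  2.514754e+02  5.060000e-02 -1.358300e+00] 1.79
[[-1.2, -0.7], [-0.2, -0.8], [-0.2, 0.4], [-0.7, 0.7], [-0.0, -0.1], [0.1, -0.8], [-0.6, 0.3], [0.1, -0.4], [-0.4, 0.0], [-0.3, -0.3], [-0.4, -0.4], [-0.7, -0.5], [0.2, -0.7], [0.2, -1.6], [1.2, -1.2], [1.5, -1.4], [1.8, 1.7]]
[519.70710428  17.75589758  28.        ] [ 571.6706794  -151.69512939   28.        ] 177.2395657811806 [545.68889184 -66.9696159   28.        ] 0.2975541380018345
```

View pics/c3.png

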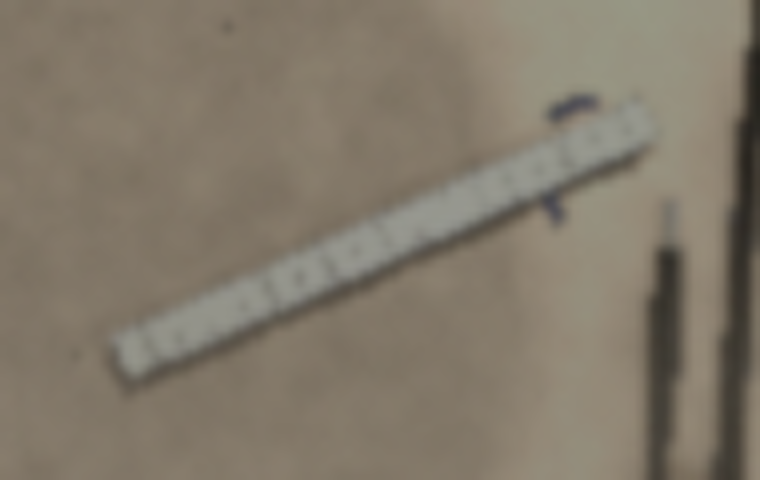

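Bar: centre about (546,-67), yaw 0.30. Faces: about (510.5,251), yaw 0.05. In the crop the bar runs from (120,365) to (648,122). Next I check lamp clearance and compute the first move.

```bash
cat >> h.py <<'E'
from scipy.spatial.transform import Rotation as Ro
def Rq(q): return Ro.from_quat(np.r_[q[1:],q[0]])
def goal(pos,yaw,p0=None,R0=None):
    """shift+turn in tool axes to TCP pos, tool y axis at world yaw, pointing down"""
    s=manip.read_state(); p0=s['position'] if p0 is None else p0; R0=Rq(s['eef_rot']) if R0 is None else R0
    c,n=np.cos(yaw),np.sin(yaw); Rt=Ro.from_matrix(np.array([[-n,c,0],[c,n,0],[0,0,-1]]))
    # tool y=(c,n,0), z=down, x=y x z
    y=np.array([c,n,0]);z=np.array([0,0,-1.]);x=np.cross(y,z);Rt=Ro.from_matrix(np.c_[x,y,z])
    return np.round(R0.inv().apply(np.array(pos)-p0)/1000,4),np.round((R0.inv()*Rt).as_rotvec(),4)
E
python3 - <<'E'
from h import *
T=manip.read_camera('top');S=manip.read_camera('scene')
def ray(p,uv):
    a=unproj(p,uv,0);b=unproj(p,uv,500);return b,(a-b)/np.linalg.norm(a-b)
for u,v in [((388,115),(277,130)),((388,170),(277,150)),((390,90),(277,95))]:
    a,d=ray(T,u);b,e=ray(S,v);t=np.linalg.lstsq(np.c_[d,-e],b-a,rcond=None)[0];print(a+t[0]*d,b+t[1]*e)
print(goal([545.7,-67,150],.2975))
E
```

```text
[ 820.57284695 -148.18138467  278.24104264] [ 829.29560795 -144.91026266  281.78970193]
[ 723.57031436 -141.00676044  218.32106432] [ 810.30594792 -103.4644378   240.90750875]
[ 815.33408768 -134.27699681  387.42417679] [ 816.14489911 -133.97233664  387.80413496]
(array([-0.5198, -0.471 ,  0.0786]), array([0.    , 0.    , 0.8194]))
```

>>> step_arm(targets=[[[60, -0.52, -0.471, 0.078, 0, 0, 0.819], [60, -0.52, -0.471, 0.078, 0, 0, 0.819], [60, -0.52, -0.471, 0.078, 0, 0, 0.819], [60, -0.52, -0.471, 0.078, 0, 0, 0.819], [60, -0.52, -0.471, 0.078, 0, 0, 0.819], [60, -0.52, -0.471, 0.078, 0, 0, 0.819], [60, -0.52, -0.471, 0.078, 0, 0, 0.819], [60, -0.52, -0.471, 0.078, 0, 0, 0.819], [60, -0.52, -0.471, 0.078, 0, 0, 0.819], [60, -0.52, -0.471, 0.078, 0, 0, 0.819], [60, -0.52, -0.471, 0.078, 0, 0, 0.819], [60, -0.52, -0.471, 0.078, 0, 0, 0.819], [60, -0.52, -0.471, 0.078, 0, 0, 0.819], [60, -0.52, -0.471, 0.078, 0, 0, 0.819], [60, -0.52, -0.471, 0.078, 0, 0, 0.819], [60, -0.52, -0.471, 0.078, 0, 0, 0.819], [60, -0.52, -0.471, 0.078, 0, 0, 0.819], [60, -0.52, -0.471, 0.078, 0, 0, 0.819]]], squeeze=20)

```text
t: 3.0
position: [545.6, -64.9, 150.7]
eef_rot: [-0.0, 0.593, 0.805, 0.0]
wrist_force: [0.2, 0.9, 0.3]
opening: 0.6
grasp_force: 0.0
```

```bash
python3 - <<'E'
from h import *
S=shot('scene','s2.png'); print(goal([545.7,-67,20],.2975), [(np.round(d['position']),d['p']) for d in manip.look_for(S,'edge_center')])
f=S['frame'];print(proj(S,[545.7,-67,28]));c=cv2.resize(f[160:330,250:470],None,fx=3.5,fy=3.5)[:,:,::-1];cv2.imwrite('pics/c4.png',c)
# rig now without gripper: refine view
c=cv2.resize(f[275:370,230:360],None,fx=6,fy=6,interpolation=cv2.INTER_CUBIC)[:,:,::-1];cv2.imwrite('pics/c5.png',c)
E
```

```text
(array([-0.002 , -0.0006,  0.1308]), array([ 0.0004, -0.0008,  0.0035])) [(array([545., -55.,  31.]), 0.73), (array([762., 220.,  16.]), 0.7)]
[360.11181584 240.16261662]
```

View pics/c5.png

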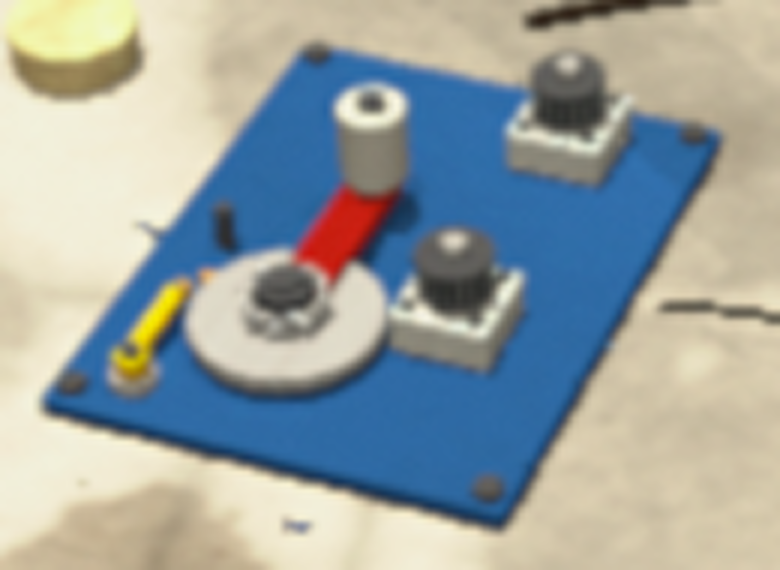

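The scene view now shows the unobstructed plate, with the front-right corner at crop (720,135) and the block tops visible. I'll refit with these points.

```bash
python3 - <<'E'
import re
s=open('fit.py').read()
s=s.replace("((372,90),(80,None,50))]","((372,90),(80,None,50)),((720,137),(-35,-95,0)),((488,333),(0,80,18)),((525,271),(0,40,18)),((392,306),(40,80,18)),((604,150),(0,-40,18)),((632,97),(0,-80,18)),((510,130),(40,-40,18))]")
s=s.replace("((372,90),(80,None,50))","((372,100),(80,None,50))")
open('fit.py','w').write(s)
E
python3 - <<'E'
from fit import *
print(np.round(r.fun.reshape(-1,2),1).tolist())
E
```

```text
(0,) [5.100789e+02 2.506671e+02 4.810000e-02 2.035000e-01] 0.86
(1,) [ 5.129645e+02  2.541742e+02  5.690000e-02 -2.311200e+00] 1.58
(0, 1) [ 5.116272e+02  2.520178e+02  5.090000e-02 -4.867000e-01] 2.11
[[-1.5, -1.0], [-0.5, -1.1], [-0.5, 0.1], [-1.0, 0.4], [-0.3, -0.4], [-0.1, -1.1], [-0.9, -0.1], [-0.1, -0.7], [-0.6, -0.3], [-0.5, -0.6], [-0.7, -0.7], [-1.0, -0.8], [-0.5, -0.9], [-0.2, -1.5], [0.8, -1.2], [1.1, -1.4], [1.2, 0.3], [2.1, -1.8], [0.8, 0.2], [1.2, -0.1], [0.5, 0.8], [0.3, 0.1], [1.3, -0.5], [0.5, 0.0]]
```

>>> step_arm(targets=[[[60, -0.002, 0, 0.05, 0, 0, 0], [60, -0.002, 0, 0.095, 0, 0, 0], [60, -0.002, 0, 0.12, 0, 0, 0], [60, -0.002, 0, 0.13, 0, 0, 0], [0, -0.002, 0, 0.13, 0, 0, 0], [0, -0.002, 0, 0.13, 0, 0, 0], [0, -0.002, 0, 0.13, 0, 0, 0], [0, -0.002, 0, 0.13, 0, 0, 0], [0, -0.002, 0, 0.13, 0, 0, 0], [0, -0.002, 0, 0.13, 0, 0, 0]]], squeeze=20)

```text
t: 4.2
position: [547.9, -68.8, 21.7]
eef_rot: [0.001, 0.594, 0.804, 0.001]
wrist_force: [1.2, 1.4, 4.8]
opening: 0.147
grasp_force: 20.0
```

>>> step_arm(targets=[[[0, 0, 0, -0.04, 0, 0, 0], [0, 0, 0, -0.08, 0, 0, 0], [0, 0, 0, -0.08, 0, 0, 0]]], squeeze=25)

```text
t: 4.5
position: [549.4, -69.6, 104.9]
eef_rot: [0.003, 0.594, 0.804, 0.002]
wrist_force: [2.0, -0.8, -2.0]
opening: 0.15
grasp_force: 25.0
```

```bash
python3 - <<'E'
from h import *
s=manip.read_state();print(s['position'],s['wrist_force'],s['opening'])
print(goal([490,251,100],.051))
E
```

```text
[549.35719752 -69.61489315 104.93800768] [ 2.02473548 -0.80705743 -2.02861629] 0.1495698698314951
(array([0.3239, 0.0372, 0.0044]), array([0.0079, 0.0015, 0.2466]))
```

>>> step_arm(targets=[[[0, 0.324, 0.037, 0.0, 0, 0, 0.247], [0, 0.324, 0.037, 0.0, 0, 0, 0.247], [0, 0.324, 0.037, 0.0, 0, 0, 0.247], [0, 0.324, 0.037, 0.0, 0, 0, 0.247], [0, 0.324, 0.037, 0.0, 0, 0, 0.247], [0, 0.324, 0.037, 0.0, 0, 0, 0.247], [0, 0.324, 0.037, 0.0, 0, 0, 0.247], [0, 0.324, 0.037, 0.0, 0, 0, 0.247], [0, 0.324, 0.037, 0.0, 0, 0, 0.247], [0, 0.324, 0.037, 0.0, 0, 0, 0.247], [0, 0.324, 0.037, 0.0, 0, 0, 0.247], [0, 0.324, 0.037, 0.0, 0, 0, 0.247]]])

```text
t: 5.7
position: [487.0, 250.2, 100.5]
eef_rot: [0.0, 0.69, 0.724, -0.0]
wrist_force: [-0.8, 0.1, -2.1]
opening: 0.151
grasp_force: 25.0
```

```bash
python3 - <<'E'
from h import *
s=manip.read_state();print(s['position'],s['wrist_force'],s['opening'])
print(goal([490,251,35],.051)); shot('scene','s3.png')
f=shot('top')['frame'];c=np.vstack([cv2.resize(f[225:335,155:285],None,fx=2.7,fy=2.7,interpolation=3)[:,:,::-1],cv2.resize(cv2.imread('pics/s3.png')[250:370,210:340],(351,297),interpolation=3)]);cv2.imwrite('pics/c6.png',c)
E
```

```text
[487.0499011  250.18844851 100.53805276] [-0.80566225  0.07055771 -2.13422451] 0.15075874327641334
(array([0.0007, 0.003 , 0.0655]), array([-0.0001,  0.0004, -0.0024]))
```

View pics/c6.png

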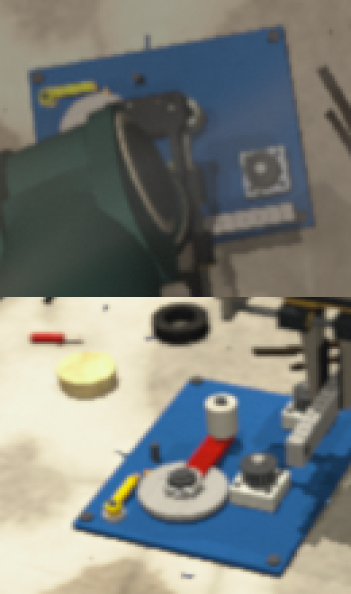

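The bar is held in front of the block faces, roughly parallel to them. Now I lower it.

>>> step_arm(targets=[[[0, 0, 0, 0.03, 0, 0, 0], [0, 0, 0, 0.055, 0, 0, 0], [0, 0, 0, 0.064, 0, 0, 0], [0, 0, 0, 0.067, 0, 0, 0], [0, 0, 0, 0.069, 0, 0, 0], [0, 0, 0, 0.069, 0, 0, 0]]], squeeze=20)

```text
t: 6.4
position: [487.3, 251.8, 32.3]
eef_rot: [0.0, 0.689, 0.725, 0.001]
wrist_force: [-0.7, -0.5, -2.9]
opening: 0.151
grasp_force: 20.0
```

>>> step_arm(targets=[[[0, 0, 0.0, 0.001, 0, 0, 0], [0, 0, 0.006, 0.001, 0, 0, 0], [0, 0, 0.012, 0.001, 0, 0, 0], [0, 0, 0.014, 0.001, 0, 0, 0], [0, 0, 0.016, 0.001, 0, 0, 0], [0, 0, 0.016, 0.001, 0, 0, 0]]], squeeze=8)

```text
t: 7.0
position: [501.1, 252.8, 31.5]
eef_rot: [-0.002, 0.689, 0.725, -0.001]
wrist_force: [-7.5, -1.1, 10.3]
opening: 0.148
grasp_force: 8.0
```

>>> step_arm(targets=[[[0, 0, 0.001, -0.0005, 0, 0, 0], [0, 0, 0.002, -0.0005, 0, 0, 0], [0, 0, 0.002, -0.0005, 0, 0, 0], [0, 0, 0.002, -0.0005, 0, 0, 0]]])

```text
t: 7.4
position: [504.9, 252.7, 31.5]
eef_rot: [-0.0, 0.689, 0.725, 0.0]
wrist_force: [-3.1, -0.8, 6.2]
opening: 0.151
grasp_force: 8.0
```

>>> step_arm(targets=[[[0, 0, 0.001, -0.0005, 0, 0, 0], [0, 0, 0.002, -0.0005, 0, 0, 0], [0, 0, 0.002, -0.0005, 0, 0, 0]]])

```text
t: 7.7
position: [506.1, 252.5, 31.5]
eef_rot: [-0.0, 0.689, 0.725, -0.001]
wrist_force: [-4.7, -0.3, 4.9]
opening: 0.154
grasp_force: 8.0
```

>>> step_arm(targets=[[[0, 0, 0.001, -0.0005, 0, 0, 0], [0, 0, 0.002, -0.0005, 0, 0, 0], [0, 0, 0.002, -0.0005, 0, 0, 0]]])

```text
t: 8.0
position: [506.1, 252.5, 31.5]
eef_rot: [-0.002, 0.689, 0.725, -0.002]
wrist_force: [-8.4, -0.1, 6.2]
opening: 0.156
grasp_force: 8.0
```

>>> step_arm(targets=[[[0, 0, 0.001, 0, 0, 0, 0], [0, 0, 0.002, 0, 0, 0, 0], [0, 0, 0.002, 0, 0, 0, 0]]])

```text
t: 8.3
position: [506.2, 252.6, 31.4]
eef_rot: [-0.003, 0.689, 0.725, -0.004]
wrist_force: [-12.7, -1.3, 10.7]
opening: 0.151
grasp_force: 8.0
```

>>> step_arm(targets=[[[0, 0, -0.003, -0.0005, 0, 0, 0], [0, 0, -0.004, -0.0005, 0, 0, 0], [35, 0, -0.004, -0.0005, 0, 0, 0], [35, 0, -0.004, -0.0005, 0, 0, 0], [35, 0, -0.004, -0.0005, 0, 0, 0], [35, 0, -0.004, -0.0005, 0, 0, 0]]])

```text
t: 8.9
position: [507.4, 252.6, 32.9]
eef_rot: [0.0, 0.689, 0.725, 0.001]
wrist_force: [0.3, 0.1, -0.1]
opening: 0.351
grasp_force: 0.0
```

>>> step_arm(targets=[[[35, 0, 0.004, 0, 0, 0, 0], [35, 0, 0.007, 0, 0, 0, 0], [35, 0, 0.009, 0, 0, 0, 0], [35, 0, 0.01, 0, 0, 0, 0], [35, 0, 0.011, 0, 0, 0, 0], [35, 0, 0.011, 0, 0, 0, 0]]])

```text
t: 9.5
position: [515.2, 253.0, 32.2]
eef_rot: [-0.002, 0.689, 0.725, -0.002]
wrist_force: [-6.8, -1.6, 6.1]
opening: 0.345
grasp_force: 3.3
```

The bar has now been squared up by a centred single-finger push (7 N). I'll back off to centre, lift and verify.

>>> step_arm(targets=[[[35, 0, -0.008, 0, 0, 0, 0], [35, 0, -0.008, 0, 0, 0, 0], [35, 0, -0.008, 0, 0, 0, 0], [35, 0, -0.008, -0.04, 0, 0, 0], [35, 0, -0.008, -0.08, 0, 0, 0], [0, 0, -0.008, -0.08, 0, 0, 0], [0, 0, -0.008, -0.08, 0, 0, 0], [0, 0, -0.008, -0.08, 0, 0, 0]]])

```text
t: 10.3
position: [509.2, 252.5, 111.8]
eef_rot: [-0.0, 0.689, 0.725, -0.001]
wrist_force: [-0.3, -0.1, -1.2]
opening: 0.111
grasp_force: 0.0
```

```bash
python3 - <<'E'
from h import *
s=manip.read_state();print(s['position'],s['wrist_force'],s['opening'])
print(goal([547,255,100],.051))
S=shot('scene');T=shot('top')
for p in(S,T):print([(np.round(d['position']),round(d['p'],2)) for d in manip.look_for(p,'edge_center')[:2]])
c=cv2.resize(S['frame'][265:375,225:365],None,fx=5,fy=5,interpolation=3)[:,:,::-1];cv2.imwrite('pics/c7.png',c)
E
```

```text
[509.15755487 252.52873497 111.75872725] [-0.29356831 -0.1265798  -1.15122949] 0.11110836778598829
(array([0.0005, 0.0379, 0.0117]), array([-0.001 ,  0.0006,  0.    ]))
[(array([501., 271.,  38.]), 0.6)]
[(array([509., 205.,  39.]), 0.58)]
```

View pics/c7.png

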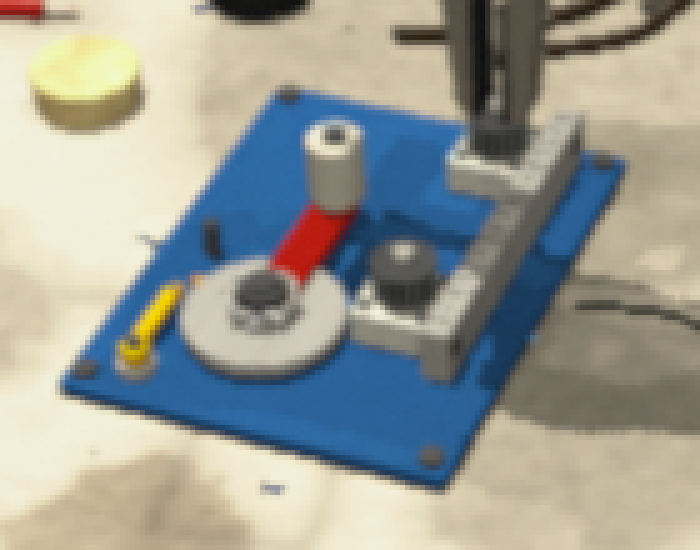

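The picture shows the bar standing flush against both blocks (crop (445,360) to (570,130)), about centred. The tensioner is still at rest. Next the closed fingers go down between the blocks and the roller.

>>> step_arm(targets=[[[0, 0, 0.038, 0, 0, 0, 0], [0, 0, 0.038, 0, 0, 0, 0], [0, 0, 0.038, 0, 0, 0, 0], [0, 0, 0.038, 0.04, 0, 0, 0], [0, 0, 0.038, 0.066, 0, 0, 0], [0, 0, 0.038, 0.066, 0, 0, 0], [0, 0, 0.038, 0.066, 0, 0, 0]]], squeeze=20)

```text
t: 11.2
position: [546.9, 254.5, 46.6]
eef_rot: [-0.0, 0.689, 0.725, -0.001]
wrist_force: [-0.0, -0.3, -0.3]
opening: 0.007
grasp_force: 0.0
```

```bash
python3 - <<'E'
from h import *
s=manip.read_state();print(s['position'],s['wrist_force'],s['opening'])
F=np.array([513.2,252.5]);c,n=np.cos(.051),np.sin(.051)
for th in(0,.15,.3,.45,.52):
    x,y=80+85*np.sin(th)-32,85-85*np.cos(th)
    w=F+[c*x-n*y,n*x+c*y]; print(th,w.round(1),goal([*w,45],.051)[0])
E
```

```text
[546.93482091 254.54579962  46.60280969] [-0.02899064 -0.28546867 -0.33323653] 0.006955491117868806
0 [561.1 254.9] [-0.0003  0.0142  0.0016]
0.15 [573.8 256.5] [0.0006 0.0269 0.0016]
0.3 [586. 260.] [0.0035 0.0393 0.0016]
0.45 [597.6 265.3] [0.0081 0.0512 0.0015]
0.52 [602.7 268.3] [0.0109 0.0564 0.0015]
```

>>> step_arm(targets=[[[0, 0, 0.007, 0.001, 0, 0, 0], [0, 0, 0.014, 0.001, 0, 0, 0], [0, 0, 0.018, 0.001, 0, 0, 0], [0, 0, 0.022, 0.001, 0, 0, 0], [0, 0.001, 0.027, 0.001, 0, 0, 0], [0, 0.001, 0.031, 0.001, 0, 0, 0], [0, 0.002, 0.035, 0.001, 0, 0, 0], [0, 0.004, 0.04, 0.001, 0, 0, 0], [0, 0.004, 0.04, 0.001, 0, 0, 0]]])

```text
t: 12.1
position: [587.1, 259.3, 45.0]
eef_rot: [0.0, 0.689, 0.725, -0.001]
wrist_force: [-3.1, -3.4, 0.1]
opening: 0.005
grasp_force: 1.8
```

>>> step_arm(targets=[[[0, 0.001, 0.004, 0, 0, 0, 0], [0, 0.003, 0.008, 0, 0, 0, 0], [0, 0.005, 0.013, 0, 0, 0, 0], [0, 0.007, 0.017, 0, 0, 0, 0], [0, 0.007, 0.018, 0, 0, 0, 0], [0, 0.007, 0.018, 0, 0, 0, 0]]])

```text
t: 12.7
position: [603.4, 266.8, 44.5]
eef_rot: [-0.001, 0.689, 0.725, -0.003]
wrist_force: [-5.5, -4.2, 1.6]
opening: 0.002
grasp_force: 3.4
```

```bash
python3 - <<'E'
from h import *
s=manip.read_state();print(s['position'],s['wrist_force'],s['opening'])
S=shot('scene')
c=cv2.resize(S['frame'][265:375,225:365],None,fx=5,fy=5,interpolation=3)[:,:,::-1];cv2.imwrite('pics/c8.png',c)
F=np.array([513.2,252.5]);c,n=np.cos(.051),np.sin(.051)
for th in(0,.37,.45,.5,.55,.6):
    x,y=80+85*np.sin(th),85-85*np.cos(th);w=F+[c*x-n*y,n*x+c*y];print(th,((proj(S,[*w,60])-[225,265])*5).round())
E
```

```text
[603.35852009 266.80204025  44.54671336] [-5.45068497 -4.19153685  1.61994951] 0.0021949330932295548
0 [335. 133.]
0.37 [271. 127.]
0.45 [257. 128.]
0.5 [248. 128.]
0.55 [239. 129.]
0.6 [230. 131.]
```

View pics/c8.png

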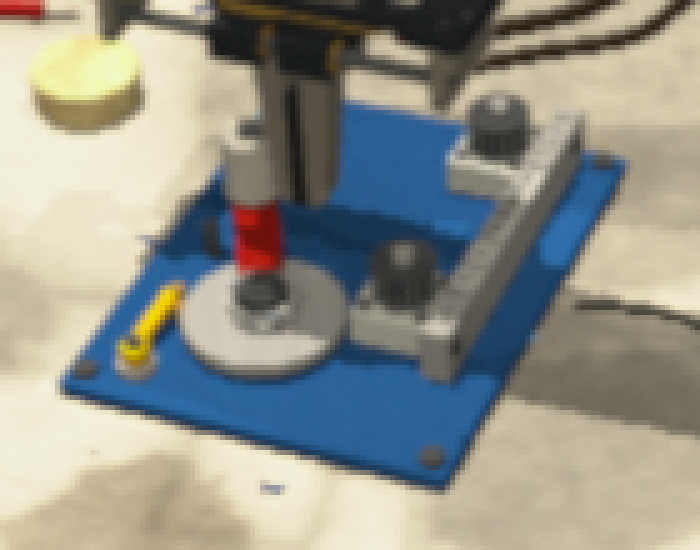

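The roller top is at crop (250,128), which matches about 0.49 rad. The pawl is down and the bar is still flush. I'll do a short hold to check it is steady.

>>> step_arm(targets=[[[0, 0, 0, 0, 0, 0, 0], [0, 0, 0, 0, 0, 0, 0], [0, 0, 0, 0, 0, 0, 0], [0, 0, 0, 0, 0, 0, 0], [0, 0, 0, 0, 0, 0, 0], [0, 0, 0, 0, 0, 0, 0], [0, 0, 0, 0, 0, 0, 0], [0, 0, 0, 0, 0, 0, 0]]])

```text
t: 13.55
position: [603.2, 266.7, 44.5]
eef_rot: [-0.001, 0.689, 0.725, -0.003]
wrist_force: [-6.7, -4.5, 2.4]
opening: 0.003
grasp_force: 3.4
```

```bash
python3 - <<'E'
from h import *
s=manip.read_state();print(s['t'],s['position'],s['wrist_force'])
if abs(s['position'][0]-603)<3 and s['wrist_force'][0]<-3: print(manip.close_job())
E
```

```text
13.55 [603.16992212 266.7497901   44.53438043] [-6.684718   -4.4578291   2.38707839]
the job is handed in; nothing more can be done
None
```

I handed the job in at 13.6 s with the straightedge standing flush, centred and let go, and the tensioner held back at about 0.5 rad, past its click; the hand-in returned no verdict.

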